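# Seat a mixing tube in its bench drive and hold it there

### The job

Take the tall mixing tube out of the steel tray and set it upright, cap down, into the round socket of the mixer drive with its two pins in the two gaps of the ring. Press it down against the spring, turn it a quarter turn clockwise (seen from above) until it stops, and finish while still holding the tube there: the drive only runs while it is held, and it springs back when let go. Leave the pots and the other things on the bench where they are.

Things in the scene. Friction and masses are not known exactly. Their poses are not given: they have to be found in the camera images.
- mixing_tube: Mixing tube, 104 mm tall, about 70 g, standing on its white cap in the tray. Origin: centre of the underside; z up the tube. Cap 0-32 mm: 42 mm diameter above 12.5 mm, tapering below to 33 mm at 7 mm; under that a foot 22 (x) x 28 mm with a slot 8 mm wide, 7 mm deep along x. From 32 to 96 mm: clear round tube, 32 mm diameter, the place to grip. A half turn about z changes nothing.
- tube_pins (a point): Point on the tube's axis, 19.5 mm above its underside, level with its two round bayonet pins: 7 mm diameter, sticking out of the cap along +x and -x, 53 mm from tip to tip. A low rib on top of the cap, either side of the clear tube, lies over the pins.
- socket (a point): On the axis of the drive's round socket, level with the top of its aluminium bayonet ring, 71 mm above the bench, z up. The drive is a cream box 190 x 116 x 62 mm, fixed, its dark control strip towards -x. Ring opening 46 mm diameter; lip 5 mm thick with two pin gaps 12 mm wide, on the +x and -x sides, each marked by a dark tick on the casing. Under the lip it is 60 mm wide.
- coupling_top (a point): Centre of the sprung steel turntable's top inside the socket, 22 mm below the ring's top at rest; x along its low rounded bar (28 mm long, 6 mm wide, 5.5 mm high), which fits the slot in the tube's foot. The foot comes to stand on it; pressed 6 mm further, the pins clear the lip's underside and the tube can turn, clockwise from above. It bottoms at 8 mm.
- plunger (a joint): How far the sprung turntable is pressed down, m: 0 at rest, 0.008 at its bottom stop. The spring pushes up with 4 N at rest and 12 N at the bottom. When the tube is turned, the pins rest under the lip at about 0.006.
- coupling (a joint): Angle of the turntable, clockwise from above, rad: 0 at rest, 1.571 (a quarter turn) at its stop. A return spring turns it back: 0.09 N m at rest, 0.3 N m at the stop. The tube has about 0.07 rad of play on the bar, so the tube is turned that much further than the turntable.
- pot_a: Specimen pot with a white screw lid, 43 mm diameter, 52 mm tall, no pins, standing in the same tray as the tube, about 85 mm or 170 mm from it. Origin: centre of its underside. To be left alone.
- pot_b: A second specimen pot like the first, in the same tray. To be left alone.
- tray: Shallow steel tray fixed on the bench, 125 x 285 x 18 mm, floor 4 mm thick. Origin: centre of its underside, long side along its y. The tube and the two pots stand in a row along it.
- tip_box: Pipette tip box, blue with a clear lid, 85 x 118 x 67 mm, standing loose on the bench. Origin: centre of its underside. To be left alone.
- marker: Marker pen, 136 mm long, 14 mm thick, lying on the bench along its x, origin under its middle. To be left alone.
- rack_near: White foam rack, 98 x 245 mm, with capped blood tubes up to 92 mm tall, fixed at the far side of the bench. Origin: centre of its underside.
Mind the look-alikes: they are no part of the job. Of the things like the mixing_tube, leave any that is green; of the rest the larger one is meant.

How it is judged:
By the outcome, as a careful person would: the job done as asked, in the order asked, and still so for the second after the job is handed in, while the arm keeps its last pose, push and grip.
It also fails if it takes over 45 s, if anything falls off the work surface, if the arm or the gripper's body presses on something with over 40 N, if the wrist force passes 120 N, or if a joint passes its speed limit or range.

### The arm

A 7-joint arm with a two-finger parallel gripper is mounted at the origin on the work surface. World frame = base frame: x ahead of the robot, y to its left, z up, the work surface at z = 0. Lengths are in m, angles in rad, forces in N, time in s.
With the tool pointing down it reaches from about 0.4 to 0.85 m from the base axis. Payload 10.4 kg.
Tool frame: the origin (TCP) lies at the centre of the arm's flange, where the gripper is bolted on; the fingertips stand 182 mm ahead of it and the grasp point (between the pads) lies r.grasp_offset ahead of it (r.grasp_offset is the distance from the TCP to the grasp point, in m); z points along the fingers, y is the line along which they close (so a half turn about z gives the same grasp; the last joint's range is limited). The gripper opens to 87 mm and grips with 3 to 60 N. Pads are 19 mm wide; open, the fingers measure 117 mm over their backs; the gripper's body (75 mm by 190 mm) begins 51 mm behind the grasp point.
Start: joints at [-0.023, 0.332, -0.065, 1.46, 0.022, 1.35, -0.088], TCP at [0.625, 0, 0.405] pointing down, gripper open.
Joint ranges: [-2.6, 2.6], [-0.5, 2.12], [-1.47, 1.34], [0.16, 2.42], [-1.27, 4.41], [0.06, 2.06], [-2.6, 2.6]. Speed limits (rad/s): [2.22, 2.22, 2.79, 2.79, 3.14, 3.14, 3.14].

### API

Orientations are given as a unit quaternion [x, y, z, w].
In Python, from bench import status, vision, job, spotter, r gives the robot as it stands. The module is installed in compiled form; this text tells all that it offers.
- The arm moves only by the tool play_rows, never from a script. Its argument "series" is a list of rows, each a list of 6 numbers: the shift along the tool's x, y, z each as a share of 150 mm, from -1 to 1, then the turn, a rotation vector about the tool's x, y, z each as a share of 30 degrees, from -1 to 1. In form: [[x, y, z, ax, ay, az], ...]. A call has 1 to 5 rows; each row is the pose to reach, as a shift and turn from the pose commanded when the call began, along the tool's axes at that moment; what a row does not reach only later rows make up. A row lasts 1/10 s, in which the tool goes at most 50 mm and 8.59 degrees, less where a joint would pass 70% of its speed; a pose out of reach is approached as far as the arm can. A call with a number of a shift or a turn outside -1 to 1 is refused whole. A call with a gripper value outside its range is refused whole. "fingers" is the opening, from -1 (shut) to 1 (fully open), set as the call begins (left out, the last holds). The fingers move at their own pace and stop on an object; "squeeze" is the grip in N (left out, the last holds). Time passes only in rows, so rows that repeat a pose let the fingers close. It gives the time, the measured TCP pose, the force, the opening and the grip force at its end, in the units of the state.
- status.read_state(): the state, without advancing time (a new reading comes with each control period).
- vision.camera(name): name is "scene" or "side" or "wrist"; returns the picture (384x512x3 uint8, blue, green, red); there is no depth.
- vision.calibration(name): a dict with "fx", "fy", "cx", "cy" (pixels), "rvec" (rotation vector, rad) and "tvec" (3), from world to camera coordinates, as OpenCV has them; the wrist camera has in their place "T_tool_cam" (4x4, takes a point from camera to tool coordinates, whose origin is the TCP and whose axes are the flange's). Camera axes: x right, y down, z forward; pixel columns grow to the right and rows downward; lengths in m; the calibration is good to about 2 mm. A picture is of the moment at which its call begins: read the wrist's pose just before it. calibration takes no time and is no camera call.
- job.close_job(): hands the job in; it is judged then, once.
Trained networks look in the newest picture that a camera, given by its name, has taken for a name from the list of things; names that differ only in an ending like _2 or _b are one class to them, and where a whole thing is asked for, a point or a joint stands for the part that bears it (a point fixed in the world has none). Each returns a list of dicts, best first, with "conf" (0 to 1); they miss things now and then, are a little off and sometimes report something else, mostly with a low value. They report only what shows in the picture. A call takes as long as a camera call. They do not tell look-alikes from the thing itself.
- spotter.boxes_of(camera, name): "point" ([x, y, z] in m, in world coordinates, good to about 4 mm: the middle of the surface that is visible of it).
- spotter.regions_of(camera, name): "pixels" (384x512 bool, what is visible of it).
The state is a dict: "time": time; "joint_positions": joint angles; "joint_vel": joint speeds; "joint_torque": joint torques, N m; "ee_pos": TCP position; "eef_rot": TCP orientation; "ft_force": force on the tool from outside, world axes, zero at the start; "torque": the same for the moment, N m; "width": finger opening in m; "grip_force": force on a finger pad.
Only numpy, scipy, OpenCV 4.12 (cv2) and the standard library are available. Lean on these libraries where they do the work, as an engineer would, in place of code of your own. Each camera call takes 0.05 s, during which the arm holds its last target. There are 200 camera calls.

## Working session

There is one attempt and no reset: what is moved stays moved. The work goes in short steps, Python scripts to look and compute and a tool call to move; the robot and the scene stay as the last step left them, time stands still between calls to the robot, and variables do not carry over. Pictures are saved under pics/ and viewed, at most 10 in all, crops included, and the job is handed in when it is done.

Besides the shell and the picture viewer there is one more tool, called after ">>>" as name(argument=value, ...), one argument or row to a line, values as JSON. play_rows: Moves the arm, as the interface text tells. Shift numbers are shares of 150 mm and turn numbers shares of 30 degrees, none past 1 either way. Its arguments: {"type":"object","properties":{"series":{"type":"array","items":{"type":"array","items":{"type":"number"}}},"fingers":{"type":"number"},"squeeze":{"type":"number"}},"required":["series"]}

```bash
mkdir -p pics; cat > h.py <<'E'
import numpy as np, cv2
from scipy.spatial.transform import Rotation as R
from bench import status, vision, job, spotter, r
def cam(n):
    """K, Rwc (world->cam), t"""
    c=vision.calibration(n); K=np.array([[c['fx'],0,c['cx']],[0,c['fy'],c['cy']],[0,0,1]])
    if 'rvec' in c: return K,R.from_rotvec(np.ravel(c['rvec'])).as_matrix(),np.ravel(c['tvec'])
    s=status.read_state(); T=np.eye(4); T[:3,:3]=R.from_quat(s['eef_rot']).as_matrix(); T[:3,3]=s['ee_pos']
    M=np.linalg.inv(T@np.array(c['T_tool_cam'])); return K,M[:3,:3],M[:3,3]
def proj(C,p):
    K,Rm,t=C; q=(np.atleast_2d(p)@Rm.T+t)@K.T; return q[:,:2]/q[:,2:]
def ray(C,uv):
    K,Rm,t=C; d=Rm.T@np.linalg.solve(K,[*uv,1]); return -Rm.T@t,d/np.linalg.norm(d)
def onz(C,uv,z):
    o,d=ray(C,uv); return o+d*(z-o[2])/d[2]
def tri(a,b):
    A=0;B=0
    for o,d in(a,b):
        P=np.eye(3)-np.outer(d,d);A=A+P;B=B+P@o
    x=np.linalg.solve(A,B); return x,[np.linalg.norm(np.cross(x-o,d)) for o,d in(a,b)]
E
cat > a.py <<'E'
from h import *
np.set_printoptions(precision=3,suppress=True)
s=status.read_state(); print(s['time'],s['ee_pos'],s['eef_rot'],s['width'],r.grasp_offset)
ims=[]
for n in('scene','side','wrist'):
    im=vision.camera(n); cv2.imwrite(f'pics/{n}0.png',im); ims.append(im); C=cam(n)
    print(n,'cam at',-C[1].T@C[2])
    for t in('mixing_tube','pot_a','tray','socket','coupling_top','tip_box','marker','rack_near'):
        try:
            for d in spotter.boxes_of(n,t)[:5]: print(n,t,round(d['conf'],2),np.array(d['point']),proj(C,d['point'])[0].round())
        except Exception as e: print(n,t,e)
a=np.hstack(ims[:2]); 
cv2.imwrite('pics/ss.png',cv2.resize(np.vstack([ims[0],ims[1]]),(800,1200))[:600]); cv2.imwrite('pics/sd.png',cv2.resize(ims[1],(800,600)));cv2.imwrite('pics/wr.png',cv2.resize(ims[2],(800,600)))
E
python3 a.py
```

```text
0.0 [ 0.625 -0.     0.404] [ 0.707  0.707 -0.001 -0.   ] 0.0870141773164848 0.1635
scene cam at [1.129 0.312 0.536]
scene mixing_tube 0.76 [0.39  0.267 0.042] [341. 187.]
scene mixing_tube 0.61 [0.641 0.26  0.038] [316. 257.]
scene mixing_tube 0.59 [0.51  0.229 0.058] [316. 207.]
scene pot_a 0.84 [0.539 0.314 0.048] [352. 227.]
scene pot_a 0.65 [0.504 0.143 0.048] [280. 201.]
scene tray 0.72 [0.524 0.235 0.001] [314. 231.]
scene tray 0.27 [0.509 0.231 0.058] [317. 207.]
scene socket 0.57 [ 0.584 -0.208  0.059] [131. 184.]
scene coupling_top 0.42 [0.401 0.008 0.053] [243. 166.]
scene tip_box 0.57 [0.402 0.005 0.056] [242. 165.]
scene marker 0.53 [0.341 0.391 0.006] [390. 199.]
scene rack_near 0.6 [0.771 0.017 0.03 ] [173. 274.]
side cam at [0.359 0.913 1.007]
side mixing_tube 0.76 [0.494 0.239 0.067] [265. 256.]
side mixing_tube 0.63 [0.376 0.269 0.042] [307. 280.]
side mixing_tube 0.43 [0.629 0.264 0.04 ] [213. 259.]
side pot_a 0.8 [0.522 0.32  0.054] [247. 282.]
side pot_a 0.48 [0.487 0.155 0.056] [274. 234.]
side tray 0.93 [0.507 0.247 0.006] [259. 271.]
side socket 0.98 [ 0.541 -0.21   0.062] [281. 146.]
side tip_box 0.67 [0.365 0.032 0.065] [325. 208.]
side marker 0.81 [0.335 0.404 0.013] [315. 337.]
side rack_near 0.62 [0.741 0.059 0.035] [198. 199.]
wrist cam at [0.624 0.07  0.385]
wrist pot_a 0.64 [0.494 0.138 0.055] [113.  33.]
wrist tray 0.8 [0.512 0.12  0.009] [150.  60.]
wrist socket 0.84 [ 0.534 -0.166  0.04 ] [180. 314.]
wrist tip_box 0.86 [ 0.401 -0.001  0.063] [ 32. 183.]
wrist rack_near 0.71 [0.743 0.043 0.035] [370. 136.]
```

```bash
python3 - <<'E'
import cv2,numpy as np
a=cv2.imread('pics/scene0.png');b=cv2.imread('pics/side0.png')
x=cv2.resize(a[130:320,230:430],(400,380),interpolation=3);y=cv2.resize(b[200:390,160:360],(400,380),interpolation=3)
cv2.imwrite('pics/crop1.png',np.hstack([x,y]))
E
```

```text
(no output)
```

View pics/sd.png

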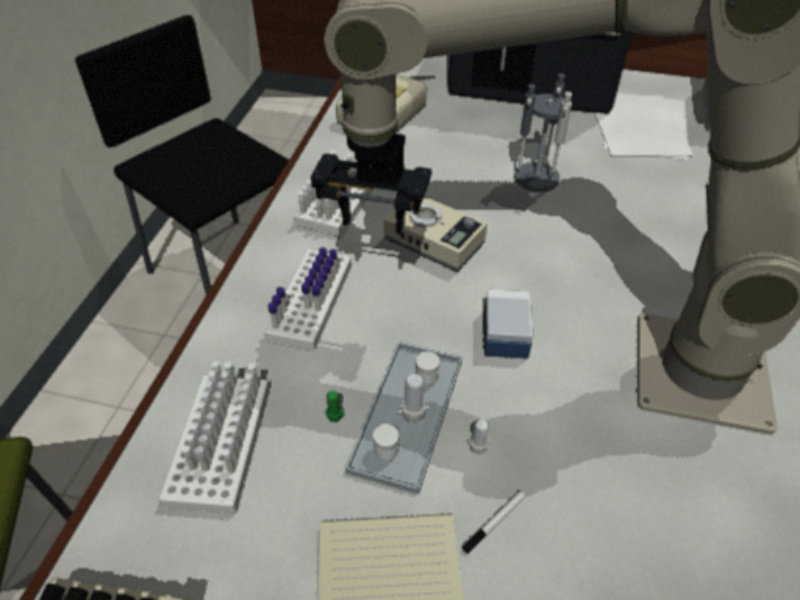

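View pics/crop1.png

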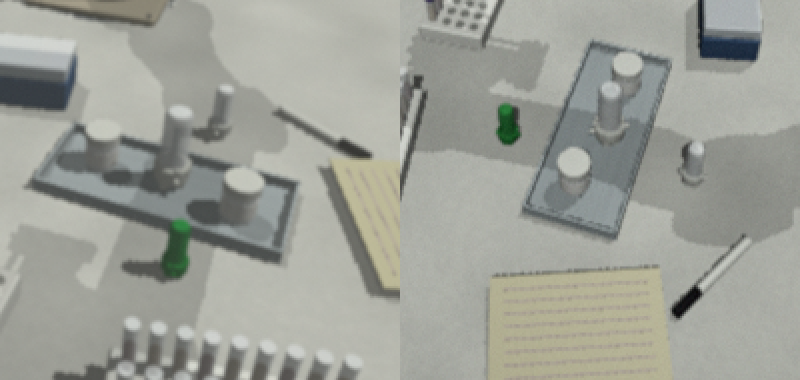

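Three tube-like things are in view (scene-camera pixels): the green one at (316,257), a small clear one on the bench at (341,187), and the large clear one in the tray between the pots at (316,207). The last is meant: it isn't green and it's larger than the small clear one. The crop confirms it. Next I'll look at the drive with the wrist camera.

>>> play_rows(
  series=[
    [-0.33,-0.15,0,0,0,0],
    [-0.66,-0.3,0,0,0,0],
    [-1,-0.4,0,0,0,0],
    [-1,-0.4,0,0,0,0],
    [-1,-0.4,0,0,0,0],
  ],
)

```text
time: 1.85
ee_pos: [0.5642, -0.1527, 0.405]
eef_rot: [0.709, 0.705, -0.0, 0.0]
ft_force: [0.6, 0.1, 0.9]
width: 0.0868
grip_force: 0.0
```

```bash
python3 - <<'E'
from h import *
np.set_printoptions(precision=4,suppress=True)
print(np.array(vision.calibration('wrist')['T_tool_cam']))
C=cam('wrist'); print(status.read_state()['ee_pos'],C[0][0,0]); cv2.imwrite('pics/w1.png',vision.camera('wrist')); np.save('w1.npy',np.hstack([C[0],C[1],C[2][:,None]]))
for d in spotter.boxes_of('wrist','socket'): print(d['conf'],d['point'])
E
```

```text
[[-0.0001 -0.9664 -0.257   0.0704]
 [ 1.      0.0003 -0.0013 -0.0007]
 [ 0.0013 -0.257   0.9664  0.02  ]
 [ 0.      0.      0.      1.    ]]
[ 0.5642 -0.1527  0.405 ] 331.1417536339156
0.58 [0.5539, -0.2043, 0.0588]
```

>>> play_rows(
  series=[
    [-0.33,0,0,0,0,0],
    [-0.66,0,0,0,0,0],
    [-0.7,0,0,0,0,0],
    [-0.7,0,0,0,0,0],
  ],
)

```text
time: 2.35
ee_pos: [0.5656, -0.2549, 0.4043]
eef_rot: [0.707, 0.707, -0.0, -0.0]
ft_force: [0.6, 1.1, 0.4]
width: 0.0869
grip_force: 0.0
```

```bash
python3 - <<'E'
from h import *
C=cam('wrist'); print(status.read_state()['ee_pos']); im=vision.camera('wrist');cv2.imwrite('pics/w2.png',im); np.save('w2.npy',np.hstack([C[0],C[1],C[2][:,None]]))
for d in spotter.boxes_of('wrist','socket'): print(d['conf'],d['point'])
a=cv2.imread('pics/w1.png'); cv2.imwrite('pics/w12.png',np.vstack([cv2.resize(a,(400,300)),cv2.resize(im,(400,300))]).reshape(600,400,3))
E
```

```text
[ 0.56558579 -0.25491621  0.40426359]
0.88 [0.5528, -0.2282, 0.0603]
```

View pics/w12.png

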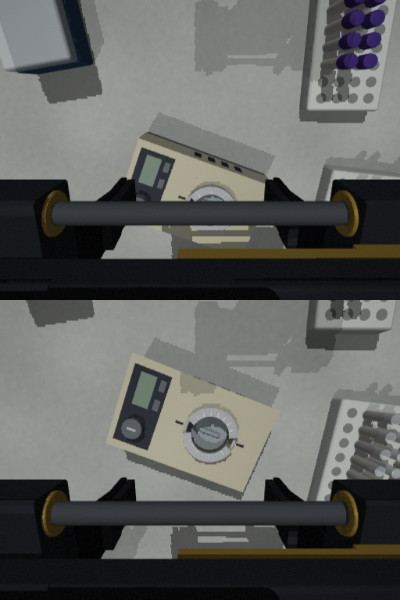

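The lower frame shows the whole socket at about (265,172) in full-resolution pixels, with dark ticks left-up and right-down. The upper frame has it partly hidden. I'll take one more view from further along.

>>> play_rows(
  series=[
    [-0.3,0,0,0,0,0],
    [-0.55,0,0,0,0,0],
    [-0.55,0,0,0,0,0],
    [-0.55,0,0,0,0,0],
  ],
)

```text
time: 2.85
ee_pos: [0.5658, -0.336, 0.4045]
eef_rot: [0.707, 0.708, 0.0, -0.0]
ft_force: [0.1, 1.1, 0.4]
width: 0.0871
grip_force: 0.0
```

```bash
python3 - <<'E'
from h import *
C=cam('wrist'); print(status.read_state()['ee_pos']); im=vision.camera('wrist');cv2.imwrite('pics/w3.png',im); np.save('w3.npy',np.hstack([C[0],C[1],C[2][:,None]]))
for d in spotter.boxes_of('wrist','socket'): p=d['point'];print(d['conf'],p); c3=proj(C,p)[0]
a=cv2.imread('pics/w2.png'); D=np.load('w2.npy');C2=(D[:,:3],D[:,3:6],D[:,6]); c2=np.array([265,172])
c3=proj(C,onz(C2,c2,.071))[0]
def crop(im,c):
    x,y=(c-50).astype(int); x=max(x,0);y=max(y,0);print('crop',x,y);return cv2.resize(im[y:y+100,x:x+100],(400,400),interpolation=3)
cv2.imwrite('pics/w23.png',np.hstack([crop(a,c2),crop(im,c3)]))
E
```

```text
[ 0.56582245 -0.33604736  0.40448231]
0.71 [0.5547, -0.2316, 0.0611]
crop 215 122
crop 215 33
```

View pics/w23.png

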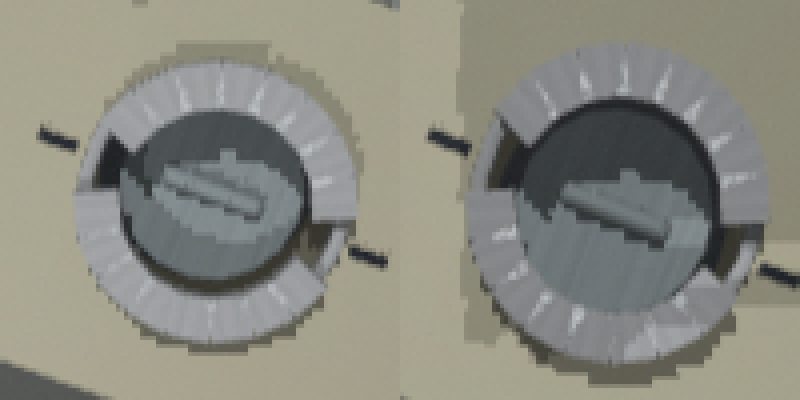

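```bash
python3 - <<'E'
from h import *
np.set_printoptions(precision=4,suppress=True)
L=lambda f:(lambda D:(D[:,:3],D[:,3:6],D[:,6]))(np.load(f))
A,B=L('w2.npy'),L('w3.npy')
fa=lambda x,y:np.array([215+x/4-.5+.125,122+y/4-.375]); fb=lambda x,y:np.array([215+(x-400)/4-.375,33+y/4-.375])
print('ring',tri(ray(A,fa(216.5,203)),ray(B,fb(618,202.5))), onz(A,fa(216.5,203),.071),onz(B,fb(618,202.5),.071))
for p,q in(((58,139),(449,142)),((368,257),(781,273))):
    print('tick',tri(ray(A,fa(*p)),ray(B,fb(*q))))
for C,f,P in((A,fa,((58,139),(368,257))),(B,fb,((449,142),(781,273)))):
    a,b=[onz(C,f(*p),.062) for p in P]; print('tick mid',(a+b)/2,np.degrees(np.arctan2(*(b-a)[1::-1])),np.linalg.norm(a-b))
for C,f,w in((A,fa,(76,203,357,203)),(B,fb,(468,202,768,202))): print('outer dia',np.linalg.norm(onz(C,f(*w[:2]),.071)-onz(C,f(*w[2:]),.071)))
E
```

```text
ring (array([ 0.5768, -0.243 ,  0.072 ]), [np.float64(9.972888083305144e-05), np.float64(9.972888083320412e-05)]) [ 0.5769 -0.2432  0.071 ] [ 0.5767 -0.243   0.071 ]
tick (array([ 0.5383, -0.2292,  0.0612]), [np.float64(8.214297365146437e-05), np.float64(8.214297365139092e-05)])
tick (array([ 0.6148, -0.258 ,  0.0647]), [np.float64(8.702972815446669e-05), np.float64(8.702972815469488e-05)])
tick mid [ 0.5768 -0.2438  0.062 ] -21.039893562707725 0.08220081356046494
tick mid [ 0.5768 -0.2436  0.062 ] -20.380359470205274 0.08220721263631069
outer dia 0.06742326479505346
outer dia 0.06732608765736757
```

>>> play_rows(
  series=[
    [0.33,-0.08,0,0,0,0],
    [0.66,-0.16,0,0,0,0],
    [1,-0.25,0,0,0,0],
    [1,-0.25,0,0,0,0],
  ],
)

```text
time: 3.35
ee_pos: [0.5276, -0.1789, 0.4055]
eef_rot: [0.703, 0.711, 0.001, -0.001]
ft_force: [0.6, -0.6, -0.4]
width: 0.0869
grip_force: 0.0
```

>>> play_rows(
  series=[
    [0.33,-0.08,0,0,0,0],
    [0.66,-0.16,0,0,0,0],
    [1,-0.18,0,0,0,0],
    [1,-0.18,0,0,0,0],
  ],
)

```text
time: 3.75
ee_pos: [0.4997, -0.0292, 0.4054]
eef_rot: [0.703, 0.711, 0.001, -0.0]
ft_force: [0.4, -0.3, -0.1]
width: 0.0873
grip_force: 0.0
```

>>> play_rows(
  series=[
    [0.33,0,0,0,0,0],
    [0.66,0,0,0,0,0],
    [0.8,0,0,0,0,0],
    [0.8,0,0,0,0,0],
    [0.8,0,0,0,0,0],
  ],
)

```text
time: 4.25
ee_pos: [0.5003, 0.083, 0.4049]
eef_rot: [0.706, 0.708, -0.0, 0.0]
ft_force: [-0.6, -1.3, -0.9]
width: 0.0868
grip_force: 0.0
```

```bash
cat > b.py <<'E'
from h import *
import sys
n=sys.argv[1]
C=cam('wrist'); print(status.read_state()['ee_pos']); im=vision.camera('wrist');cv2.imwrite(f'pics/{n}.png',im); np.save(n+'.npy',np.hstack([C[0],C[1],C[2][:,None]]))
for t in('mixing_tube','tube_pins'):
    for d in spotter.boxes_of('wrist',t): p=d['point'];print(t,round(d['conf'],2),np.round(p,4),proj(C,p)[0].round())
E
python3 b.py t1
```

```text
[0.50028287 0.0830271  0.40487578]
mixing_tube 0.91 [0.5006 0.2143 0.0978] [258.  29.]
mixing_tube 0.89 [0.6202 0.252  0.0232] [380.   5.]
mixing_tube 0.61 [0.3837 0.2532 0.0253] [137.   2.]
tube_pins 0.81 [0.6219 0.2498 0.0193] [380.   9.]
tube_pins 0.72 [0.3768 0.2537 0.0262] [130.   1.]
tube_pins 0.69 [0.4949 0.2228 0.1022] [250.  16.]
```

>>> play_rows(
  series=[
    [0.3,0,0,0,0,0],
    [0.42,0,0,0,0,0],
    [0.42,0,0,0,0,0],
    [0.42,0,0,0,0,0],
  ],
)

```text
time: 4.8
ee_pos: [0.5007, 0.1444, 0.4047]
eef_rot: [0.707, 0.707, -0.0, 0.0]
ft_force: [0.0, -0.2, -0.5]
width: 0.0871
grip_force: 0.0
```

```bash
python3 b.py t2
```

```text
[0.5007313  0.14444037 0.4046819 ]
mixing_tube 0.83 [0.3822 0.2664 0.0596] [126.  50.]
mixing_tube 0.83 [0.6223 0.2599 0.0524] [387.  59.]
mixing_tube 0.66 [0.4983 0.226  0.1064] [254.  94.]
mixing_tube 0.64 [ 0.3991 -0.0079  0.0608] [166. 315.]
tube_pins 0.98 [0.62   0.2553 0.0531] [384.  64.]
tube_pins 0.73 [0.3821 0.2643 0.0599] [126.  53.]
tube_pins 0.66 [0.4968 0.2286 0.1063] [252.  91.]
```

>>> play_rows(
  series=[
    [0.3,0,0,0,0,0],
    [0.4,0,0,0,0,0],
    [0.4,0,0,0,0,0],
    [0.4,0,0,0,0,0],
  ],
)

```text
time: 5.35
ee_pos: [0.5008, 0.2045, 0.4046]
eef_rot: [0.707, 0.707, -0.0, 0.0]
ft_force: [-0.1, -0.9, -0.7]
width: 0.0865
grip_force: 0.0
```

```bash
python3 b.py t3; python3 - <<'E'
from h import *
o=[]
for n in('t2','t3'):
    D=np.load(n+'.npy');C=(D[:,:3],D[:,3:6],D[:,6]);im=cv2.imread(f'pics/{n}.png')
    c=proj(C,[.5,.225,.06])[0]; x,y=[max(int(v)-60,0) for v in c]; print(n,x,y); o.append(cv2.resize(im[y:y+120,x:x+120],(400,400),interpolation=3))
cv2.imwrite('pics/t23.png',np.hstack(o))
E
```

```text
[0.50075376 0.20453571 0.40463553]
mixing_tube 0.86 [0.6183 0.2632 0.0536] [377. 121.]
mixing_tube 0.58 [0.3836 0.2673 0.0616] [133. 117.]
mixing_tube 0.56 [0.4931 0.232  0.1046] [248. 161.]
tube_pins 0.9 [0.6177 0.2585 0.0536] [376. 126.]
tube_pins 0.73 [0.3812 0.268  0.0625] [130. 116.]
tube_pins 0.67 [0.4942 0.2352 0.1019] [249. 157.]
t2 195 37
t3 196 101
```

View pics/t23.png

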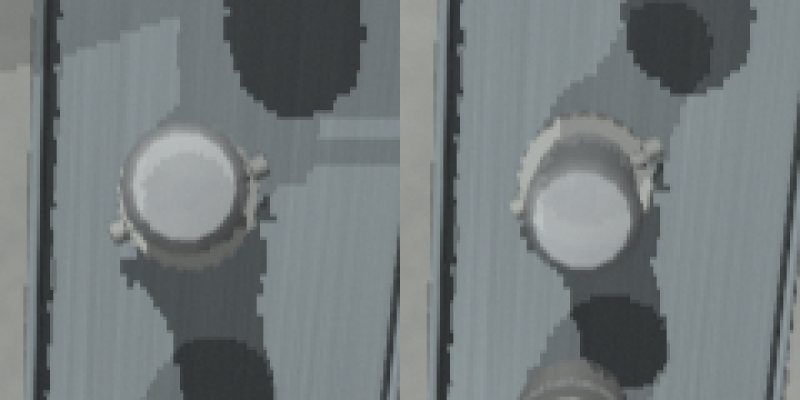

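```bash
python3 - <<'E'
from h import *
np.set_printoptions(precision=4,suppress=True)
L=lambda f:(lambda D:(D[:,:3],D[:,3:6],D[:,6]))(np.load(f))
A,B=L('t2.npy'),L('t3.npy')
k=.3; fa=lambda x,y:np.array([195+x*k-.35,37+y*k-.35]); fb=lambda x,y:np.array([196+x*k-.35,101+y*k-.35])
print('top',tri(ray(A,fa(185,184)),ray(B,fb(182,218))))
P=[tri(ray(A,fa(*p)),ray(B,fb(*q))) for p,q in(((118,231),(117,207)),((261,165),(252,151)))]
print(P)
for C,f,q in((A,fa,((118,231),(261,165))),(B,fb,((117,207),(252,151)))):
    a,b=[onz(C,f(*p),.0235) for p in q]; print('pins',(a+b)/2,np.degrees(np.arctan2(*(b-a)[1::-1])),np.linalg.norm(a-b))
for C,f,c in((A,fa,(185,184)),(B,fb,(182,218))): print('top@.108',onz(C,f(*c),.108))
E
```

```text
top (array([0.4952, 0.2279, 0.1064]), [np.float64(0.00011834654954551425), np.float64(0.00011834654954559891)])
[(array([0.4725, 0.2177, 0.0242]), [np.float64(0.00024677819029434545), np.float64(0.0002467781902943818)]), (array([0.5166, 0.2369, 0.0326]), [np.float64(0.0005320240309818382), np.float64(0.0005320240309814639)])]
pins [0.4951 0.2276 0.0235] 23.74498866698281 0.0490152579246876
pins [0.4943 0.2267 0.0235] 22.478002036809247 0.047909136100183734
top@.108 [0.4954 0.2278 0.108 ]
top@.108 [0.4951 0.2282 0.108 ]
```

The top of the tube triangulates to (0.495, 0.228, 0.106), against 0.108 expected. The pins lie at about +23°, with their marks at crop pixels (118,231) and (261,165). The socket is at (0.577, -0.243), with its gaps at about -20.7°. Now I'll go to the tube.

>>> play_rows(
  series=[
    [0.155,-0.039,0,0,0,0],
    [0.155,-0.039,0.25,0,0,0],
    [0.155,-0.039,0.55,0,0,0],
    [0.155,-0.039,0.8,0,0,0],
    [0.155,-0.039,0.8,0,0,0],
  ],
)

```text
time: 6.0
ee_pos: [0.4933, 0.2269, 0.2802]
eef_rot: [0.707, 0.707, -0.004, -0.001]
ft_force: [-1.8, -0.4, 0.5]
width: 0.0872
grip_force: 0.0
```

```bash
python3 -c "
from h import *
s=status.read_state();print(np.round(s['joint_positions'],3),np.round(s['ee_pos'],4),np.round(s['eef_rot'],4))"
```

```text
[-0.254  0.281 -0.3    1.81   0.093  1.073 -0.589] [0.4933 0.2269 0.2802] [ 0.7075  0.7067 -0.004  -0.0012]
```

>>> play_rows(
  series=[
    [0,0,0.17,0,0,0],
    [0,0,0.33,0,0,0],
    [0,0,0.33,0,0,0],
    [0,0,0.33,0,0,0],
  ],
)

```text
time: 6.4
ee_pos: [0.4954, 0.2287, 0.2372]
eef_rot: [0.707, 0.707, 0.001, 0.0]
ft_force: [-0.0, 0.1, 0.7]
width: 0.0872
grip_force: 0.0
```

>>> play_rows(
  series=[
    [0,0,0,0,0,0],
    [0,0,0,0,0,0],
    [0,0,0,0,0,0],
    [0,0,0,0,0,0],
    [0,0,0,0,0,0],
  ],
  fingers=-1,
  squeeze=50,
)

```text
time: 6.9
ee_pos: [0.4947, 0.2288, 0.2355]
eef_rot: [0.707, 0.707, 0.0, 0.0]
ft_force: [-0.8, 0.8, -0.4]
width: 0.055
grip_force: 0.0
```

>>> play_rows(
  series=[
    [0,0,0,0,0,0],
    [0,0,0,0,0,0],
    [0,0,0,0,0,0],
    [0,0,0,0,0,0],
    [0,0,0,0,0,0],
  ],
)

```text
time: 7.4
ee_pos: [0.4946, 0.2287, 0.2353]
eef_rot: [0.707, 0.707, -0.0, 0.0]
ft_force: [-0.4, 0.2, 0.3]
width: 0.0311
grip_force: 50.0
```

>>> play_rows(
  series=[
    [0,0,0,0,0,0],
    [0,0,-0.2,0,0,0],
    [0,0,-0.5,0,0,0],
    [0,0,-0.8,0,0,0],
    [0,0,-0.8,0,0,0],
  ],
)

```text
time: 7.9
ee_pos: [0.4959, 0.2297, 0.3616]
eef_rot: [0.707, 0.707, 0.005, 0.002]
ft_force: [0.5, 0.5, -0.6]
width: 0.031
grip_force: 50.0
```

>>> play_rows(
  series=[
    [-0.33,0.06,0,0,0,0],
    [-0.66,0.12,0,0,0,0],
    [-1,0.18,0,0,0,0],
    [-1,0.18,0,0,0,0],
  ],
)

```text
time: 8.3
ee_pos: [0.5226, 0.0714, 0.3547]
eef_rot: [0.711, 0.704, -0.001, 0.001]
ft_force: [0.0, 0.3, -1.7]
width: 0.0309
grip_force: 50.0
```

>>> play_rows(
  series=[
    [-0.33,0.06,0,0,0,0],
    [-0.66,0.12,0,0,0,0],
    [-1,0.18,0,0,0,0],
    [-1,0.18,0,0,0,0],
  ],
)

```text
time: 8.7
ee_pos: [0.5486, -0.0786, 0.3547]
eef_rot: [0.711, 0.704, -0.001, 0.001]
ft_force: [-0.4, -0.1, -0.8]
width: 0.0312
grip_force: 50.0
```

>>> play_rows(
  series=[
    [-0.33,0.06,0,0,0,0],
    [-0.66,0.12,0,0,0,0],
    [-1,0.18,0,0,0,0],
    [-1,0.18,0,0,0,0],
    [-1,0.18,0,0,0,0],
  ],
)

```text
time: 9.2
ee_pos: [0.5755, -0.2225, 0.3543]
eef_rot: [0.708, 0.706, -0.0, -0.0]
ft_force: [-0.1, 0.3, -0.7]
width: 0.0312
grip_force: 50.0
```

>>> play_rows(
  series=[
    [0,0,0,0,0,0.25],
    [0,0,0,0,0,0.5],
    [0,0,0,0,0,0.75],
    [0,0,0,0,0,1],
    [0,0,0,0,0,1],
  ],
)

```text
time: 9.7
ee_pos: [0.576, -0.2191, 0.355]
eef_rot: [0.866, 0.5, 0.0, -0.0]
ft_force: [-0.1, 0.4, -0.9]
width: 0.0311
grip_force: 50.0
```

>>> play_rows(
  series=[
    [0,0,0,0,0,0.2],
    [0,0,0,0,0,0.46],
    [0,0,0,0,0,0.46],
    [0,0,0,0,0,0.46],
    [0,0,0,0,0,0.46],
  ],
)

```text
time: 10.2
ee_pos: [0.5757, -0.2208, 0.3552]
eef_rot: [0.919, 0.395, 0.0, -0.0]
ft_force: [-0.7, -1.0, -0.4]
width: 0.0314
grip_force: 50.0
```

```bash
cat > c.py <<'E'
from h import *
import sys
np.set_printoptions(precision=4,suppress=True)
s=status.read_state();M=R.from_quat(s['eef_rot']).as_matrix();p=np.array(s['ee_pos']);print(np.round(s['joint_positions'],3),p,'yaw of tool y',np.degrees(np.arctan2(M[1,1],M[0,1])),'tilt',M[:2,2], 'F',np.array(s['ft_force']),np.array(s['torque']),s['width'])
g=np.array([.5768,-.2434,p[2]]); print('shift shares to socket',M.T@(g-p)/.15)
E
python3 c.py; python3 - <<'E'
from h import *
o=[]
for n,z in(('scene',.1),('side',.1)):
    im=vision.camera(n);C=cam(n);cv2.imwrite(f'pics/{n}5.png',im)
    c=proj(C,[.577,-.243,z])[0]; x,y=[max(int(v)-50,0) for v in c]; print(n,x,y); o.append(cv2.resize(im[y:y+100,x:x+100],(400,400),interpolation=3))
cv2.imwrite('pics/pre.png',np.hstack(o))
E
```

```text
[ 0.198  0.341  0.118  1.559 -0.042  1.245 -0.437] [ 0.5757 -0.2208  0.3552] yaw of tool y -43.518135506899654 tilt [0.     0.0002] F [-0.6734 -0.9975 -0.4083] [ 0.0292  0.0359 -0.0475] 0.03138270988094232
shift shares to socket [-0.1045  0.1091 -0.    ]
scene 67 115
side 223 79
```

View pics/pre.png

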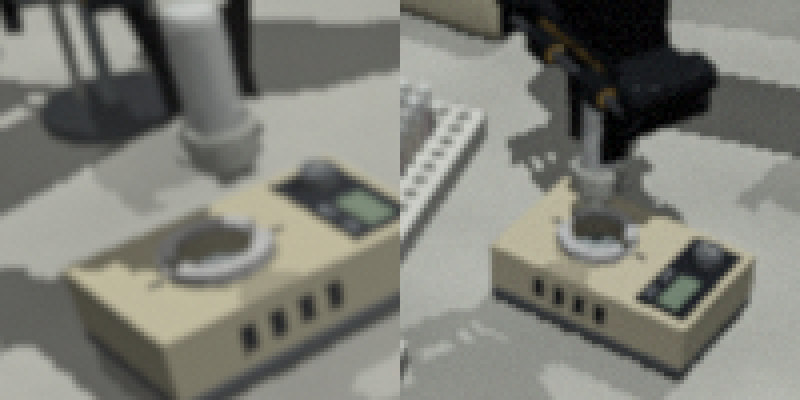

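The tube is held upright above the drive. In the left crop its cap is at about (220,145) and the ring at (218,250). Next I'll centre it and lower it to just above the ring.

>>> play_rows(
  series=[
    [-0.104,0.109,0,0,0,0.01],
    [-0.104,0.109,0.15,0,0,0.01],
    [-0.104,0.109,0.27,0,0,0.01],
    [-0.104,0.109,0.27,0,0,0.01],
    [-0.104,0.109,0.27,0,0,0.01],
  ],
)

```text
time: 10.8
ee_pos: [0.5767, -0.2438, 0.3151]
eef_rot: [0.921, 0.39, -0.0, -0.0]
ft_force: [0.4, 0.6, 0.2]
width: 0.0308
grip_force: 50.0
```

```bash
python3 c.py; sleep 0; python3 - <<'E'
from h import *
o=[]
for n in('scene','side'):
    im=vision.camera(n);C=cam(n)
    c=proj(C,[.577,-.243,.085])[0]; x,y=[max(int(v)-30,0) for v in c]; print(n,x,y, 'axis px z .071/.09/.11', proj(C,[[.5768,-.2434,.071],[.5768,-.2434,.09],[.5768,-.2434,.115]]).round(1).tolist()); o.append(cv2.resize(im[y:y+60,x:x+60],(400,400),interpolation=3))
cv2.imwrite('pics/pre2.png',np.hstack(o))
E
```

```text
[ 0.228  0.393  0.127  1.577 -0.053  1.175 -0.404] [ 0.5767 -0.2438  0.3151] yaw of tool y -44.044333492005165 tilt [-0.0001  0.0001] F [0.426  0.5868 0.2458] [-0.0086  0.0717 -0.0078] 0.03083508411769123
shift shares to socket [ 0.002  -0.0015  0.    ]
scene 88 140 axis px z .071/.09/.11 [[119.9, 175.8], [118.1, 169.1], [115.7, 160.2]]
side 242 103 axis px z .071/.09/.11 [[272.9, 136.4], [273.1, 131.9], [273.3, 125.8]]
```

View pics/pre2.png

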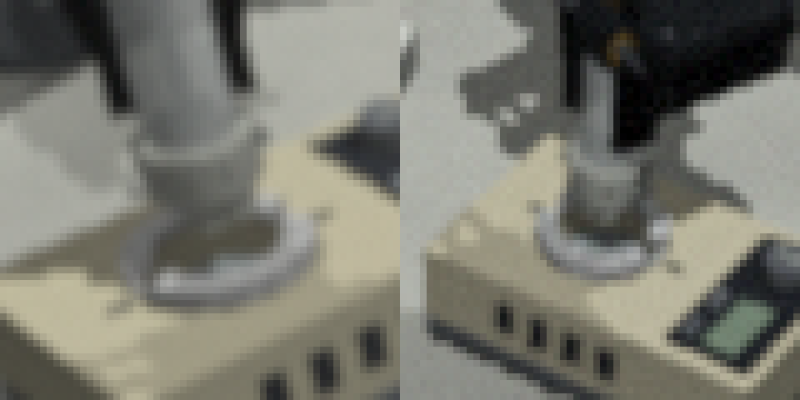

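The cap sits over the ring in both views, at (205,180) left and (605,190) right. I'll lower it in steps and watch the force.

>>> play_rows(
  series=[
    [0,0,0.04,0,0,0],
    [0,0,0.08,0,0,0],
    [0,0,0.12,0,0,0],
    [0,0,0.12,0,0,0],
  ],
)

```text
time: 11.3
ee_pos: [0.5764, -0.2436, 0.2955]
eef_rot: [0.921, 0.39, -0.001, -0.001]
ft_force: [0.8, -0.5, -1.1]
width: 0.0311
grip_force: 50.0
```

>>> play_rows(
  series=[
    [0,0,0.03,0,0,0],
    [0,0,0.06,0,0,0],
    [0,0,0.06,0,0,0],
  ],
)

```text
time: 11.6
ee_pos: [0.5769, -0.2436, 0.2873]
eef_rot: [0.921, 0.39, 0.0, -0.0]
ft_force: [1.5, 0.2, -0.9]
width: 0.0311
grip_force: 50.0
```

>>> play_rows(
  series=[
    [0,0,0.02,0,0,0],
    [0,0,0.04,0,0,0],
    [0,0,0.04,0,0,0],
    [0,0,0.04,0,0,0],
  ],
)

```text
time: 12.0
ee_pos: [0.5769, -0.2435, 0.2816]
eef_rot: [0.921, 0.39, 0.0, -0.0]
ft_force: [3.9, 0.8, -3.6]
width: 0.031
grip_force: 50.0
```

>>> play_rows(
  series=[
    [0,0,0.02,0,0,0],
    [0,0,0.03,0,0,0],
    [0,0,0.03,0,0,0],
    [0,0,0.03,0,0,0],
  ],
)

```text
time: 12.4
ee_pos: [0.5769, -0.2436, 0.2776]
eef_rot: [0.921, 0.39, 0.0, 0.0]
ft_force: [3.2, 2.6, 4.0]
width: 0.031
grip_force: 50.0
```

>>> play_rows(
  series=[
    [0,0,0.02,0,0,0],
    [0,0,0.03,0,0,0],
    [0,0,0.03,0,0,0],
    [0,0,0.03,0,0,0],
  ],
)

```text
time: 12.8
ee_pos: [0.5769, -0.2437, 0.2735]
eef_rot: [0.921, 0.39, 0.001, 0.0]
ft_force: [1.2, 3.4, 7.3]
width: 0.0308
grip_force: 50.0
```

```bash
python3 c.py
```

```text
[ 0.231  0.432  0.122  1.616 -0.058  1.096 -0.401] [ 0.5769 -0.2437  0.2735] yaw of tool y -44.09113653779061 tilt [0.0011 0.0001] F [1.1595 3.441  7.2563] [ 0.867  -0.2063 -0.0741] 0.03083088229752594
shift shares to socket [ 0.0007 -0.0018 -0.    ]
```

>>> play_rows(
  series=[
    [0,0,0.01,0,0,0],
    [0,0,0.01,0,0,0],
    [0,0,0.01,0,0,0],
  ],
)

```text
time: 13.1
ee_pos: [0.5769, -0.2436, 0.2722]
eef_rot: [0.921, 0.39, 0.001, 0.0]
ft_force: [0.8, 2.8, 9.3]
width: 0.0309
grip_force: 50.0
```

>>> play_rows(
  series=[
    [0,0,0.006,0,0,0],
    [0,0,0.006,0,0,0],
    [0,0,0.006,0,0,0],
  ],
)

```text
time: 13.4
ee_pos: [0.577, -0.2436, 0.272]
eef_rot: [0.921, 0.39, 0.001, 0.0]
ft_force: [-1.6, 4.7, 15.2]
width: 0.0309
grip_force: 50.0
```

>>> play_rows(
  series=[
    [0,0,0,0,0,0.1],
    [0,0,0,0,0,0.2],
    [0,0,0,0,0,0.3],
    [0,0,0,0,0,0.4],
    [0,0,0,0,0,0.4],
  ],
)

```text
time: 13.9
ee_pos: [0.5771, -0.2437, 0.272]
eef_rot: [0.957, 0.291, 0.001, 0.0]
ft_force: [-0.5, 4.1, 14.4]
width: 0.031
grip_force: 50.0
```

```bash
python3 c.py
```

```text
[ 0.202  0.435  0.16   1.619 -0.076  1.092 -0.599] [ 0.5771 -0.2437  0.272 ] yaw of tool y -56.182957141414406 tilt [ 0.0019 -0.0002] F [-0.5183  4.0706 14.4446] [1.0542 0.4351 0.1183] 0.030975807494856927
shift shares to socket [-0.0006 -0.0027 -0.    ]
```

>>> play_rows(
  series=[
    [0,0,0,0,0,0.2],
    [0,0,0,0,0,0.4],
    [0,0,0,0,0,0.6],
    [0,0,0,0,0,0.8],
    [0,0,0,0,0,1],
  ],
)

```text
time: 14.4
ee_pos: [0.5776, -0.2432, 0.2721]
eef_rot: [0.999, 0.032, 0.002, -0.0]
ft_force: [2.9, 5.4, 11.5]
width: 0.0311
grip_force: 50.0
```

```bash
python3 c.py
```

```text
[ 0.128  0.44   0.253  1.623 -0.122  1.092 -1.091] [ 0.5776 -0.2432  0.2721] yaw of tool y -86.2863909123986 tilt [0.0031 0.0005] F [ 2.8528  5.355  11.5121] [ 1.4415 -0.3353  0.1912] 0.031054599792650708
shift shares to socket [-0.0051  0.001  -0.    ]
```

>>> play_rows(
  series=[
    [0,0,0,0,0,0.2],
    [0,0,0,0,0,0.4],
    [0,0,0,0,0,0.6],
    [0,0,0,0,0,0.8],
    [0,0,0,0,0,1],
  ],
)

```text
time: 14.9
ee_pos: [0.5779, -0.2434, 0.2721]
eef_rot: [0.974, -0.227, 0.002, -0.0]
ft_force: [4.1, 3.1, 9.8]
width: 0.0311
grip_force: 50.0
```

>>> play_rows(
  series=[
    [0,0,0,0,0,0.15],
    [0,0,0,0,0,0.3],
    [0,0,0,0,0,0.45],
    [0,0,0,0,0,0.6],
    [0,0,0,0,0,0.6],
  ],
)

```text
time: 15.4
ee_pos: [0.578, -0.2436, 0.2722]
eef_rot: [0.927, -0.376, 0.002, -0.001]
ft_force: [5.4, 2.2, 10.4]
width: 0.0308
grip_force: 50.0
```

```bash
python3 c.py
```

```text
[ 0.009  0.456  0.409  1.629 -0.2    1.093 -1.87 ] [ 0.578  -0.2436  0.2722] yaw of tool y -134.20140540008532 tilt [ 0.0047 -0.0007] F [ 5.3866  2.2014 10.3836] [ 0.9348 -1.2965  0.3253] 0.0307772203810993
shift shares to socket [-0.0066  0.0048 -0.    ]
```

>>> play_rows(
  series=[
    [0,0,0,0,0,0.06],
    [0,0,0,0,0,0.12],
    [0,0,0,0,0,0.17],
    [0,0,0,0,0,0.17],
  ],
)

```text
time: 15.8
ee_pos: [0.578, -0.2437, 0.2722]
eef_rot: [0.909, -0.416, 0.002, -0.001]
ft_force: [4.9, 3.1, 9.7]
width: 0.0308
grip_force: 50.0
```

```bash
python3 c.py
```

```text
[-0.004  0.458  0.426  1.63  -0.208  1.094 -1.951] [ 0.578  -0.2437  0.2722] yaw of tool y -139.1949448352331 tilt [ 0.0049 -0.0009] F [4.8569 3.0715 9.7342] [ 0.8319 -1.3007  0.2956] 0.03078773559945132
shift shares to socket [-0.0068  0.0049 -0.    ]
```

>>> play_rows(
  series=[
    [0,0,0,0,0,0.05],
    [0,0,0,0,0,0.1],
    [0,0,0,0,0,0.13],
    [0,0,0,0,0,0.13],
  ],
)

```text
time: 16.2
ee_pos: [0.578, -0.2437, 0.2722]
eef_rot: [0.895, -0.447, 0.002, -0.001]
ft_force: [5.6, 1.3, 9.0]
width: 0.0313
grip_force: 50.0
```

```bash
python3 c.py
```

```text
[-0.013  0.46   0.439  1.63  -0.215  1.094 -2.013] [ 0.578  -0.2437  0.2722] yaw of tool y -143.0753324997328 tilt [ 0.0049 -0.0009] F [5.6309 1.3322 9.0372] [ 0.8475 -1.3212  0.2675] 0.031314080858023785
shift shares to socket [-0.0067  0.0051 -0.    ]
```

>>> play_rows(
  series=[
    [0,0,0,0,0,0],
    [0,0,0,0,0,0.05],
    [0,0,0,0,0,0.1],
    [0,0,0,0,0,0.1],
  ],
  squeeze=60,
)

```text
time: 16.6
ee_pos: [0.578, -0.2438, 0.2723]
eef_rot: [0.883, -0.47, 0.002, -0.001]
ft_force: [6.3, 2.6, 11.3]
width: 0.031
grip_force: 60.0
```

```bash
python3 c.py; python3 - <<'E'
from h import *
o=[]
for n in('scene','side'):
    im=vision.camera(n);C=cam(n);cv2.imwrite(f'pics/{n}9.png',im)
    c=proj(C,[.577,-.243,.085])[0]; x,y=[max(int(v)-20,0) for v in c]; print(n,x,y); o.append(cv2.resize(im[y:y+40,x:x+40],(400,400),interpolation=2))
    for a in(65,-21): 
        d=.019*np.array([np.cos(np.radians(a)),np.sin(np.radians(a)),0]); print(a,((proj(C,[np.array([.577,-.243,.075])+d,np.array([.577,-.243,.075])-d])-[x,y])*10).round().tolist())
cv2.imwrite('pics/turn.png',np.hstack(o))
T=[]
for i in range(8):
    vision.camera('side');s=status.read_state();T.append(s['torque'][2])
print('mean tz',np.mean(T),np.std(T))
E
```

```text
[-0.021  0.462  0.449  1.631 -0.221  1.095 -2.062] [ 0.578  -0.2438  0.2723] yaw of tool y -146.09648743513773 tilt [ 0.005 -0.001] F [ 6.2556  2.5732 11.3368] [ 0.7433 -1.3821  0.3745] 0.031006252296441144
shift shares to socket [-0.0066  0.0054 -0.    ]
scene 98 150
65 [[254.0, 276.0], [179.0, 215.0]]
-21 [[144.0, 277.0], [285.0, 214.0]]
side 252 113
65 [[174.0, 253.0], [243.0, 198.0]]
-21 [[161.0, 205.0], [256.0, 246.0]]
mean tz 0.3123311349193276 0.029203757922542248
```

View pics/turn.png

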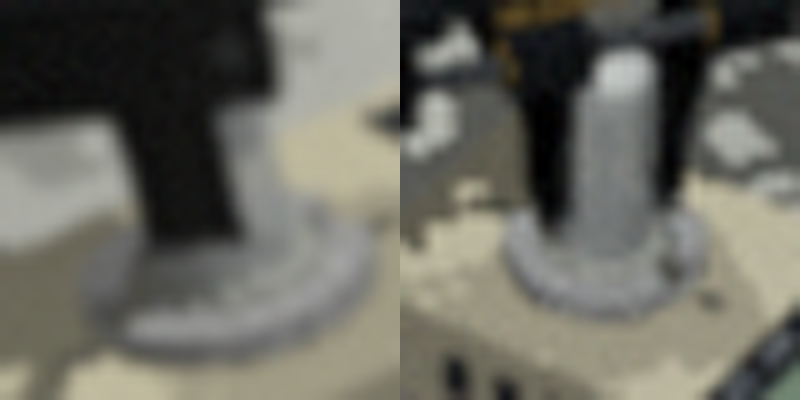

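The rotation reads 102° in the tool, yet the torque stays near 0.3 N m, so the tube may be slipping in the pads near the stop. I'll relieve the side load and then test with averaged torque.

>>> play_rows(
  series=[
    [0.002,-0.011,0,0,0,0],
    [0.002,-0.011,0,0,0,0],
    [0.002,-0.011,0,0,0,0],
  ],
)

```text
time: 17.4
ee_pos: [0.5788, -0.2438, 0.2721]
eef_rot: [0.883, -0.47, 0.002, -0.0]
ft_force: [2.3, 0.8, 11.7]
width: 0.031
grip_force: 60.0
```

```bash
cat > m.py <<'E'
from h import *
np.set_printoptions(precision=3,suppress=True)
F=[]
for i in range(8):
    vision.camera('side');s=status.read_state();F.append([*s['ft_force'],*s['torque']])
M=R.from_quat(s['eef_rot']).as_matrix()
print(s['time'],np.mean(F,0),np.array(s['ee_pos']),'yaw',np.degrees(np.arctan2(M[1,1],M[0,1])),s['grip_force'])
E
python3 m.py
```

```text
17.8 [ 1.683  1.082 11.829  0.524 -0.288  0.302] [ 0.579 -0.244  0.272] yaw -146.08729559043456 60.0020248722285
```

>>> play_rows(
  series=[
    [0,0,0,0,0,0.05],
    [0,0,0,0,0,0.1],
    [0,0,0,0,0,0.13],
  ],
)

```text
time: 18.1
ee_pos: [0.5788, -0.2437, 0.2721]
eef_rot: [0.866, -0.5, 0.002, -0.0]
ft_force: [0.4, 1.1, 11.7]
width: 0.0307
grip_force: 60.0
```

```bash
python3 m.py
```

```text
18.5 [ 1.443  1.113 11.914  0.506 -0.268  0.603] [ 0.579 -0.244  0.272] yaw -149.9609477546161 60.0017168634804
```

```bash
python3 m.py; python3 m.py; python3 - <<'E'
from h import *
for n in('side','scene'):
    vision.camera(n)
    for t in('pot_a','tip_box','marker'):
        for d in spotter.boxes_of(n,t)[:3]: print(n,t,round(d['conf'],2),np.round(d['point'],3))
E
```

```text
18.9 [ 1.656  0.905 12.018  0.489 -0.29   0.611] [ 0.579 -0.244  0.272] yaw -149.95941923735032 60.00180415750947
19.3 [ 1.499  0.544 11.908  0.489 -0.28   0.615] [ 0.579 -0.244  0.272] yaw -149.9586651898949 60.001738631981425
side pot_a 0.6 [0.485 0.155 0.056]
side pot_a 0.58 [0.521 0.317 0.054]
side tip_box 0.77 [0.363 0.032 0.066]
side marker 0.6 [0.334 0.404 0.016]
scene pot_a 0.93 [0.504 0.143 0.047]
scene pot_a 0.58 [0.541 0.311 0.049]
scene tip_box 0.74 [0.401 0.008 0.052]
scene marker 0.5 [0.337 0.394 0.008]
```

The torque holds steady at 0.61 N m, about twice what the spring gives at the stop, so the tube is against it. The pots, tip box and marker haven't moved.

```bash
python3 -c "
from bench import job
print(job.close_job())"
```

```text
the job is handed in; nothing more can be done
None
```

The mixing tube is in the drive socket, pressed down, turned clockwise to its stop and still held there; I handed the job in at about 20 s, and judged the stop by the steady 0.61 N m of torque, since the camera views could not show the tube's angle.

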